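# Lift the hot jam jar out of the pan with the tongs

## Task

The small jam jar in the pan is still too hot to touch: with the sprung kitchen tongs, lift it out over the rim and set it gently down, upright and well on the round cork mat, opening the tongs only once it stands there. Then lay the tongs flat on the bare counter and let go. Never touch the hot jar with the gripper or arm, and leave the mug, the big jar and the pepper mill where they are.

Things in the scene. Friction and masses are not known exactly. Their poses are not given: they have to be found in the camera images.
- tongs_grip (a point): Sprung steel tongs, 203 x 80 mm, 24 mm high, 100 g, lying flat. Point: middle of the grip, 12 mm above the underside. x points to the jaws, y across (closing way), z up. Pivot 60 mm behind. Two upright grip plates, 24 mm high, from 52 mm behind to 32 mm ahead, 52 mm over their outer faces when free, parallel at 48: pinch these. Slimmer bars (14 mm high) lead on to the jaws.
- tongs_jaws (a point): Point midway between the two flat rubber jaw pads (30 mm long along x, 20 mm high), 117 mm ahead of tongs_grip, same height and axes. Free gap 67 mm, 79 mm over the backs. 1 mm of squeeze at the grip closes the jaws by 3 mm: they meet the 42 mm jar when the grip measures about 43 mm over the outside; with no jar they would go on to about 38 mm.
- tongs_arm (a joint): Closing angle of the tongs: 0 free (fully open), about 0.14 rad with the jar in the jaws, 0.24 rad at the stop. The spring pushes back at the grip with about 4 N when first touched, 8 N where the jaws meet the jar; the jaws press with a third of any force beyond that: a grip of 30 to 45 N holds the jar firmly.
- jar_center (a point): The hot jam jar, loose: upright cylinder 42 mm across, 72 mm high, amber glass with a steel lid of the same width (top 14 mm), 85 to 170 g. Point at its centre, 36 mm above its foot; z along its axis. Stands on the pan's inner floor within about 10 mm of the middle. The jaws can take it anywhere in its upper half.
- pot_rim (a point): Steel pan, fixed, one piece with the wooden board under it (190 mm square, 18 mm thick). Point: centre of the mouth at rim height, 117 mm above the counter. 160 mm across outside, wall 4 mm. Black loop handles 80 mm above the counter reach 110 mm from the middle on the +y and -y sides. The tongs do not fit in lying level: they must dip slantwise over the rim, some 25 to 45 degrees.
- pot_floor (a point): Middle of the pan's inner floor, 95 mm below the rim and 22 mm above the counter; the standing jar's top is 23 mm below the rim.
- mat_top (a point): Round cork mat lying fixed on the counter, 110 mm across and 8 mm thick. Point at the centre of its upper face.
- mug_rim (a point): Bystander: white ceramic mug, 80 mm across, 90 mm high with a side handle; point at the centre of its mouth.
- big_jar: Bystander: big jam jar of the same look, 66 mm across, 120 mm high; origin under its foot.
- pepper_mill: Bystander: dark wooden pepper mill, 54 mm across, 135 mm high; origin under its foot.
Mind the look-alikes: they are no part of the job. Of the things shaped like the part that bears mat_top, the cork one is meant.

How it is judged:
By the outcome, as a careful person would: the job done as asked, in the order asked, and still so for the second after the job is handed in, with the robot touching nothing.
It also fails if it takes over 67 s, if anything falls off the work surface, if the arm or the gripper's body presses on something with over 40 N, if the wrist force passes 120 N, or if a joint passes its speed limit or range.

## Robot

A 6-joint arm with a two-finger parallel gripper is mounted at the origin on the work surface. World frame = base frame: x ahead of the robot, y to its left, z up, the work surface at z = 0. Lengths are in m, angles in rad, forces in N, time in s.
With the tool pointing down it reaches from about 0.375 to 0.975 m from the base axis. Payload 3.8 kg.
Tool frame: the origin (TCP) lies midway between the tips of the shut fingers; the grasp point (between the pads) lies 19 mm behind it; x points along the fingers, y is the direction in which the jaws open and shut, and the axes are right-handed (so a half turn about x gives the same grasp; the last joint's range is limited). The gripper opens to 88 mm and grips with 3 to 60 N. Pads are 18 mm wide; open, the fingers measure 123 mm over their backs; the gripper's body (75 mm by 187 mm) begins 45 mm behind the grasp point.
Start: joints at [-1.35, 0.264, 1.604, -0, 1.274, -0.037], TCP at [0.172, -0.653, 0.239] pointing down, gripper open.
Joint ranges: [-2.63, 2.63], [-0.94, 2.18], [0.31, 2.57], [-1.31, 4.45], [0, 2.66], [-2.55, 2.55]. Speed limits (rad/s): [2.57, 2.57, 3.14, 3.14, 3.14, 3.14].

## Interface

Orientations are given as a rotation vector (axis times angle).
In Python, from cell import manip, inverse_kinematics, cams, order gives the robot as it stands. Calls block until the motion is done:
- manip.move_pose(position, orientation): joint-space move of the TCP to a pose.
- manip.move_linear(position, rate=0.15, rot=None): straight line of the TCP; rot=None keeps the orientation; rate is the mean speed in m/s.
- manip.set_joints(angles): joint-space move.
- manip.set_gripper(opening, force=None): finger opening in m; force is the grip in N (None keeps the last); returns when the fingers have stopped.
- manip.dwell(seconds).
- inverse_kinematics(position, orientation): joint angles nearest the present ones, or None.
- manip.state(): the state.
- cams.capture(name): name is "scene" or "top" or "wrist"; returns a dict with "image" (480x640x3 uint8, blue, green, red), "z_map" (480x640 float32, m along the optical axis (not along the pixel's ray), 0 where there is no reading), "intrinsics" (3x3 intrinsics, pixels), "position" and "orientation" of the camera in the world; the wrist camera has in their place "T_tool_cam" (4x4, takes a point from camera to tool coordinates, whose origin is the TCP and whose axes are the tool frame's). Camera axes: x right, y down, z forward; pixel columns grow to the right and rows downward; lengths in m; the calibration is good to about 2 mm. A picture is of the moment at which its call begins: read the wrist's pose just before it.
A pose or a line that the arm cannot do raises manip.IKError and nothing moves.
- order.close_job(): hands the job in, once; it reports no verdict.
The state is a dict: "clock": time; "joint_pos": joint angles; "joint_velocities": joint speeds; "tau": joint torques, N m; "tool_pos": TCP position; "tcp_rot": TCP orientation; "contact_force": force on the tool from outside, world axes, zero at the start; "moment": the same for the moment, N m; "gripper_width": finger opening in m.
Only numpy, scipy, OpenCV 4.12 (cv2) and the standard library are available. Lean on these libraries where they do the work, as an engineer would, in place of code of your own. Each camera call takes 0.05 s, during which the arm holds its last target.

## Working session

There is one attempt and no reset: what is moved stays moved. The work goes in short steps, each a Python script; the robot and the scene stay as the last script left them, time stands still between calls to the robot, and variables do not carry over. Pictures are saved under pics/ and viewed, and the job is handed in when it is done.

```bash
ls; mkdir -p pics
python3 - <<'E'
from cell import manip, inverse_kinematics, cams, order
import cv2, numpy as np
for n in ["scene","top"]:
    c=cams.capture(n); cv2.imwrite(f"pics/{n}0.png",c["image"]); np.savez(f"{n}0.npz",**c)
    print(n,c["intrinsics"],c["position"],c["orientation"])
s=manip.state(); print(s)
E
```

```text
pics
scene [[459.8074137    0.         315.67707041]
 [  0.         459.8074137  238.31980325]
 [  0.           0.           1.        ]] [0.86538194 0.45945532 1.02189129] [-0.79605637 -2.7705064   0.76639512]
top [[468.57620818   0.         331.03521058]
 [  0.         468.57620818 227.55634186]
 [  0.           0.           1.        ]] [0.38713608 0.01921657 0.99441107] [-2.11221114  2.13360902 -0.17946337]
{'clock': 0.1, 'joint_pos': array([-1.34990561e+00,  2.64647847e-01,  1.60522470e+00, -7.99665105e-06,
        1.27373101e+00, -3.68879578e-02]), 'joint_velocities': array([-0.00064162, -0.00186594, -0.00492046, -0.00170956, -0.00061984,
        0.00071222]), 'tau': array([-1.65839092e-04, -5.03617501e+01, -3.58071005e+01,  7.31013855e-02,
        2.32909288e-02, -5.57839496e-05]), 'tool_pos': array([ 0.17194152, -0.65206387,  0.2375396 ]), 'tcp_rot': array([ 2.08465911,  0.27232093, -2.0850635 ]), 'contact_force': array([ 0.67701878,  0.44471524, -0.50547756]), 'moment': array([ 0.06994374, -0.0422717 , -0.0273871 ]), 'gripper_width': 0.08793416582177459}
```

View pics/scene0.png

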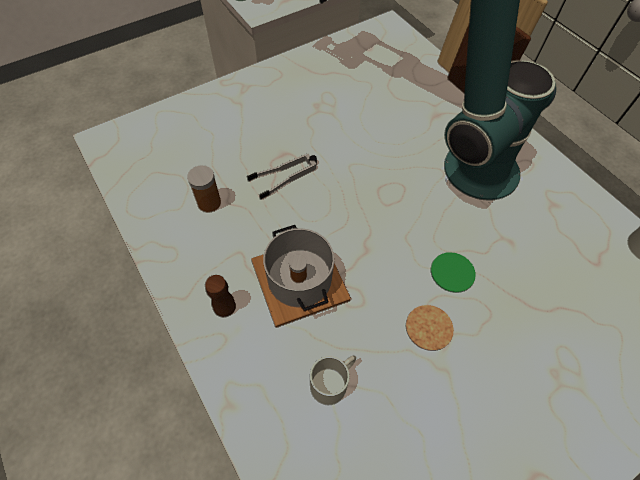

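View pics/top0.png

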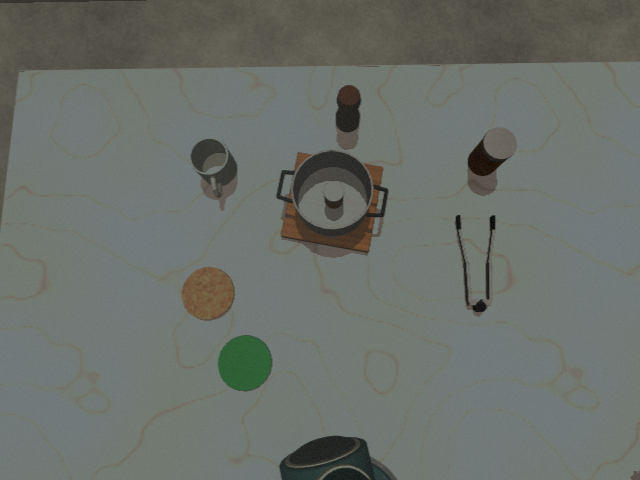

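The scene view shows the tongs at about (285,175), the pan at (300,265) with the jar in it at (298,270), the cork mat at (430,327) and a green decoy mat at (453,272). In the top view the tongs are at (478,262), the pan at (333,195), the cork mat at (208,293) and the green mat at (245,363).

```bash
cat > h.py <<'E'
import numpy as np, cv2
from scipy.spatial.transform import Rotation as R
def cloud(c):
    z=c["z_map"]; K=c["intrinsics"]; v,u=np.mgrid[0:480,0:640]
    p=np.stack([(u-K[0,2])/K[0,0]*z,(v-K[1,2])/K[1,1]*z,z],-1)
    w=p@R.from_rotvec(c["orientation"]).as_matrix().T+c["position"]
    w[z==0]=np.nan
    return w
def circ(p):
    A=np.c_[2*p,np.ones(len(p))]; b=(p**2).sum(1); s=np.linalg.lstsq(A,b,rcond=None)[0]
    return s[0],s[1],np.sqrt(s[2]+s[0]**2+s[1]**2)
E
python3 - <<'E'
from h import *
np.set_printoptions(precision=4,suppress=True)
for n in ["top","scene"]:
    c=dict(np.load(n+"0.npz")); w=cloud(c); im=c["image"].astype(int)
    x,y,z=w[...,0],w[...,1],w[...,2]
    def box(x0,x1,y0,y1): return (x>x0)&(x<x1)&(y>y0)&(y<y1)
    print(n,"counter z",np.nanmedian(z[(abs(z)<.02)]))
    px={"top":dict(pan=(195,333),mat=(293,208),green=(363,245),tong=(262,478),mug=(160,210),mill=(95,348),big=(142,499)),
        "scene":dict(pan=(265,300),mat=(327,430),green=(272,453),tong=(175,285),mug=(375,330),mill=(282,216),big=(172,202))}[n]
    for k,v in px.items(): print(k,w[v])
    # rim
    P=w[px["pan"]]
    m=box(P[0]-.13,P[0]+.13,P[1]-.13,P[1]+.13)
    q=w[m&(z>.108)&(z<.125)]; print("rim",len(q),np.median(q[:,2]),circ(q[:,:2]))
    # keep robust
    q2=q[:,:2]
    for _ in range(5):
        cx,cy,r=circ(q2); d=np.hypot(*(q[:,:2]-[cx,cy]).T); q2=q[abs(d-r)<.008][:,:2]
    print(" rim robust",circ(q2),len(q2))
    # jar lid
    C=w[px["pan"]]; dd=np.hypot(x-cx,y-cy)
    j=w[(dd<.055)&(z>.085)&(z<.105)]; print("lid",len(j),j.mean(0) if len(j) else 0,circ(j[:,:2]) if len(j)>3 else 0,(j.min(0)+j.max(0))/2,j.max(0)-j.min(0))
    M=w[px["mat"]]; hsv=cv2.cvtColor(c["image"],cv2.COLOR_BGR2HSV)
    mm=box(M[0]-.07,M[0]+.07,M[1]-.07,M[1]+.07)&(hsv[...,1]>75)
    q=w[mm]; print("mat",len(q),q.mean(0),q.min(0),q.max(0))
    T=w[px["tong"]]
    m=box(T[0]-.2,T[0]+.2,T[1]-.1,T[1]+.1)&(z>.006)&(z<.04)
    q=w[m]; print("tong pts",len(q),q.min(0),q.max(0))
    np.save(n+"_tong.npy",q)
E
```

```text
top counter z -0.00029482584836565406
pan [0.6154 0.0234 0.0946]
mat [0.4294 0.2874 0.0085]
green [0.2873 0.2066 0.0076]
tong [ 0.4898 -0.2831 -0.003 ]
mug [0.7219 0.2956 0.0024]
mill [ 0.8075 -0.0082  0.1338]
big [ 0.7113 -0.3016  0.1208]
rim 673 0.11575985227399777 (np.float64(0.6223752614794503), np.float64(0.024846499364572616), np.float64(0.07734048805628908))
 rim robust (np.float64(0.6223752614794503), np.float64(0.024846499364572616), np.float64(0.07734048805628908)) 673
lid 346 [0.6232 0.0218 0.0933] (np.float64(0.6233649390014636), np.float64(0.021741010273884365), np.float64(0.014953714793817822)) [0.6244 0.0214 0.0916] [0.0427 0.0397 0.0126]
mat 2139 [0.4295 0.2886 0.0078] [ 0.376   0.2342 -0.0023] [0.4842 0.3457 0.0147]
tong pts 1135 [ 0.3871 -0.3215  0.006 ] [ 0.6898 -0.209   0.0397]
scene counter z -0.0008445986929518368
pan [0.627  0.033  0.0955]
mat [0.4342 0.2905 0.0103]
green [0.2928 0.2094 0.0072]
tong [ 0.489  -0.28   -0.0014]
mug [0.6889 0.2587 0.0051]
mill [ 0.8096 -0.0094  0.1329]
big [ 0.7052 -0.3097  0.1199]
rim 538 0.11492275828277865 (np.float64(0.6267737643476978), np.float64(0.025767630712293876), np.float64(0.07747518929415748))
 rim robust (np.float64(0.6267737643476978), np.float64(0.025767630712293876), np.float64(0.07747518929415748)) 538
lid 250 [0.6282 0.0237 0.0927] (np.float64(0.6279325226382027), np.float64(0.02324990175353553), np.float64(0.01520128855714201)) [0.6276 0.0231 0.0916] [0.0413 0.0413 0.0114]
mat 1664 [0.4342 0.2892 0.0071] [ 0.3756  0.2337 -0.0034] [0.4873 0.3424 0.0129]
tong pts 701 [ 0.3903 -0.3202  0.006 ] [ 0.6886 -0.2358  0.0382]
```

Run:
```python
from h import *
np.set_printoptions(precision=4,suppress=True)
for n in ["top","scene"]:
    q=np.load(n+"_tong.npy"); q=q[(q[:,0]<.61)&(q[:,1]<-.22)]
    print(n,len(q),np.percentile(q,[1,50,99],axis=0))
    r=cv2.minAreaRect((q[:,:2]*1000).astype(np.float32)); print(r)
c=dict(np.load("top0.npz"));im=c["image"][195:330,420:540];cv2.imwrite("pics/t_crop.png",cv2.resize(im,None,fx=4.4,fy=4.4,interpolation=cv2.INTER_CUBIC))
from cell import manip,inverse_kinematics
s=manip.state();print(R.from_rotvec(s["tcp_rot"]).as_matrix())
# wrist view above tongs
def rot(yaw,lean):  # tongs heading yaw ; tool approach leaning forward(+) by lean: approach=-z cos - f sin
    f=np.array([np.cos(yaw),np.sin(yaw),0]); z=np.array([0,0,1.])
    a=-z*np.cos(lean)-f*np.sin(lean); y=np.cross(z,f); return R.from_matrix(np.c_[a,y,np.cross(a,y)])
for sgn in (0,np.pi):
  for lean in (-.45,-.3,0,.3,.45):
    for p,yaw in (((.49,-.28,.2),0.),((.535,.02,.143),0.),((.535,.02,.3),0.),((.35,.235,.14),.58),((.35,.235,.3),.58),((.432,.2,.15),1.57),((.342,.289,.15),0)):
        Rr=rot(yaw+sgn,lean*(1 if sgn==0 else -1)).as_rotvec()
        k=inverse_kinematics(np.array(p),Rr); print(sgn>0,lean,p,k)
```

```text
top 1030 [[ 0.3892 -0.3166  0.0064]
 [ 0.4642 -0.2761  0.0203]
 [ 0.5853 -0.2396  0.0262]]
((487.0220642089844, -277.4788818359375), (79.70185852050781, 199.7431182861328), 89.36947631835938)
scene 690 [[ 0.3931 -0.3156  0.0064]
 [ 0.4799 -0.2769  0.017 ]
 [ 0.5898 -0.2387  0.0262]]
((490.7521057128906, -276.31732177734375), (84.5289306640625, 200.98727416992188), 88.94711303710938)
[[-0.0004  0.2549 -0.967 ]
 [ 0.002  -0.967  -0.2549]
 [-1.     -0.002  -0.0001]]
False -0.45 (0.49, -0.28, 0.2) None
False -0.45 (0.535, 0.02, 0.143) [-0.0127 -0.1754  2.3158  0.0105  0.5512 -1.5912]
False -0.45 (0.535, 0.02, 0.3) [-0.0127 -0.3267  2.1272  0.0071  0.8911 -1.5867]
False -0.45 (0.35, 0.235, 0.14) [ 0.5063 -0.4631  2.5154  0.0536  0.641  -1.6802]
False -0.45 (0.35, 0.235, 0.3) [ 0.5063 -0.6015  2.2894  0.038   1.0051 -1.6576]
False -0.45 (0.432, 0.2, 0.15) None
False -0.45 (0.342, 0.289, 0.15) [ 0.908  -0.2779  2.3793 -0.4911  0.8141 -0.3623]
False -0.3 (0.49, -0.28, 0.2) [-0.6753 -0.0683  2.0696  0.2349  0.9169 -2.3685]
False -0.3 (0.535, 0.02, 0.143) [-0.0113 -0.0981  2.2109  0.005   0.72
[... 4003 characters left out ...]
e 0.3 (0.432, 0.2, 0.15) [ 0.5604  0.074   2.0265 -0.27    1.2164  0.6778]
True 0.3 (0.342, 0.289, 0.15) [0.5314 0.0782 2.022  0.1558 1.3051 2.0412]
True 0.45 (0.49, -0.28, 0.2) [-0.4493  0.3531  1.6254 -0.1901  1.5734  1.1607]
True 0.45 (0.535, 0.02, 0.143) [-0.0072  0.3793  1.7022 -0.0031  1.51    1.5645]
True 0.45 (0.535, 0.02, 0.3) [-0.0072  0.265   1.5523 -0.0032  1.7743  1.5637]
True 0.45 (0.35, 0.235, 0.14) [ 0.5446  0.1853  1.9595 -0.0155  1.4465  1.5409]
True 0.45 (0.35, 0.235, 0.3) [ 0.5446  0.0488  1.8001 -0.0156  1.7424  1.5363]
True 0.45 (0.432, 0.2, 0.15) [ 0.6331  0.1475  1.9831 -0.3714  1.3079  0.7855]
True 0.45 (0.342, 0.289, 0.15) [0.4891 0.1728 1.9535 0.2082 1.4216 1.9863]
```

```bash
ls -la pics
```

```text
total 1036
drwxr-xr-x 2 agent agent   4096 Dec  6 15:55 .
drwxr-xr-x 3 agent agent   4096 Dec  6 15:54 ..
-rw-r--r-- 1 agent agent 369849 Dec  6 15:54 scene0.png
-rw-r--r-- 1 agent agent 262708 Dec  6 15:55 t_crop.png
-rw-r--r-- 1 agent agent 413677 Dec  6 15:54 top0.png
```

View pics/t_crop.png

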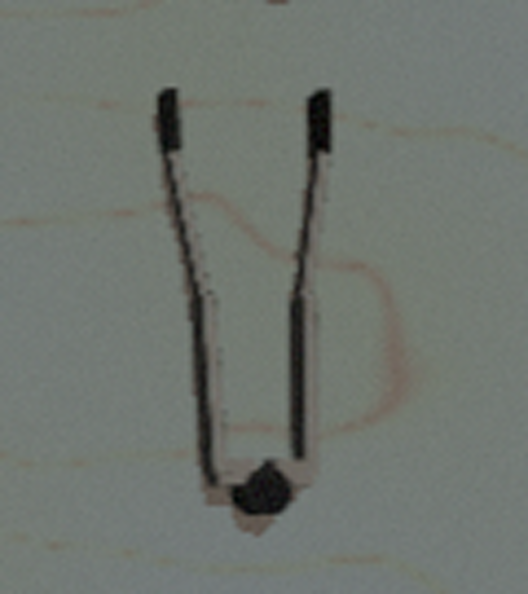

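```bash
cat >> h.py <<'E'
def Rt(yaw,dip=0.):
    "tongs frame in world: x to jaws dipping down by dip"
    return R.from_euler('ZY',[yaw,dip])
def tool_rot(yaw,dip=0.):
    M=Rt(yaw,dip).as_matrix(); return R.from_matrix(np.c_[-M[:,2],-M[:,1],-M[:,0]])
def wcloud(c,s):
    z=c["z_map"]; K=c["intrinsics"]; v,u=np.mgrid[0:480,0:640]
    p=np.stack([(u-K[0,2])/K[0,0]*z,(v-K[1,2])/K[1,1]*z,z],-1)
    T=c["T_tool_cam"]; p=p@T[:3,:3].T+T[:3,3]
    w=p@R.from_rotvec(s["tcp_rot"]).as_matrix().T+s["tool_pos"]; w[z==0]=np.nan; return w
def proj(c,s,P):
    K=c["intrinsics"];T=np.linalg.inv(c["T_tool_cam"])
    p=(np.atleast_2d(P)-s["tool_pos"])@R.from_rotvec(s["tcp_rot"]).as_matrix()
    p=p@T[:3,:3].T+T[:3,3]; return p[:,:2]/p[:,2:]*[K[0,0],K[1,1]]+[K[0,2],K[1,2]]
E
python3 - <<'E'
from h import *
from cell import manip,cams
manip.move_pose(np.array([.459,-.277,.25]),tool_rot(0).as_rotvec())
s=manip.state();c=cams.capture("wrist");cv2.imwrite("pics/w1.png",c["image"]);np.savez("w1.npz",**c,tool_pos=s["tool_pos"],tcp_rot=s["tcp_rot"])
print(s["clock"],s["tool_pos"],c["T_tool_cam"],c["intrinsics"])
w=wcloud(c,s);z=w[...,2];print(np.nanmedian(z[abs(z)<.02]))
q=w[(z>.009)&(z<.04)];print(len(q));q=q[(q[:,0]<.605)&(q[:,1]<-.22)&(q[:,1]>-.34)&(q[:,0]>.36)]
print(q.min(0),q.max(0),cv2.minAreaRect((q[:,:2]*1000).astype(np.float32)))
for a,b in((.565,.59),(.555,.58),(.49,.5),(.47,.48),(.45,.46),(.43,.44),(.415,.425),(.38,.41)):
    m=q[(q[:,0]>a)&(q[:,0]<b)];
    if len(m):print(a,b,len(m),np.percentile(m[:,1],[1,50,99]).round(4),m[m[:,1]>-.277][:,1].mean(),m[m[:,1]<-.277][:,1].mean(), m[:,2].max())
E
```

```text
1.825 [ 0.45884506 -0.27773968  0.25003776] [[-2.41988343e-04 -3.01302673e-01  9.53528521e-01 -1.46351280e-01]
 [ 9.99999516e-01  8.36255189e-04  5.18027662e-04 -1.10041327e-03]
 [-9.53476293e-04  9.53528185e-01  3.01302325e-01 -7.88364509e-02]
 [ 0.00000000e+00  0.00000000e+00  0.00000000e+00  1.00000000e+00]] [[336.05427944   0.         322.99027677]
 [  0.         336.05427944 236.13061244]
 [  0.           0.           1.        ]]
0.0006294528082066986
10084
[ 0.38740992 -0.31696756  0.0090136 ] [ 0.58914356 -0.23807751  0.02707349] ((488.02691650390625, -276.40106201171875), (78.9799575805664, 201.29318237304688), 89.30734252929688)
0.565 0.59 344 [-0.3168 -0.2442 -0.2382] -0.24154153114731536 -0.3135218734244597 0.024869444618903336
0.555 0.58 343 [-0.3166 -0.2444 -0.2386] -0.24168529078859702 -0.31308442908147127 0.024869444618903336
0.49 0.5 94 [-0.3035 -0.2758 -0.2482] -0.251374694365406 -0.3005507898900315 0.02141753767535709
0.47 0.48 109 [-0.3014 -0.2551 -0.2491] -0.2526007906229032 -0.2985132762470131 0.026518181870060192
0.45 0.46 102 [-0.3006 -0.2553 -0.2497] -0.2525745555598752 -0.2974699777674947 0.027073487399096152
0.43 0.44 93 [-0.2998 -0.2935 -0.2504] -0.25303744485985646 -0.29642184974827845 0.026632305574673276
0.415 0.425 95 [-0.299  -0.2556 -0.2501] -0.25310332267124414 -0.29567936259065924 0.026966832413006764
0.38 0.41 478 [-0.2969 -0.2745 -0.2519] -0.2674448200711579 -0.28556463620008454 0.02642729108083769
```

View pics/w1.png

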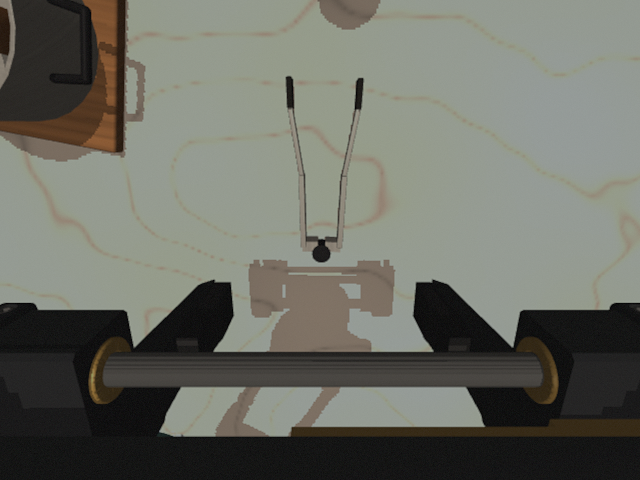

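```bash
cat >> h.py <<'E'
GZ=-0.0095   # TCP in tongs frame z (grip point origin)
def tcp_for_grip(g,yaw,dip=0.,gx=0.):
    return np.asarray(g)+Rt(yaw,dip).apply([gx,0,GZ])
def tcp_for_jaw(j,yaw,dip=0.,gx=0.):
    return np.asarray(j)+Rt(yaw,dip).apply([gx-.117,0,GZ])
def save(n):
    from cell import manip,cams
    s=manip.state();c=cams.capture("wrist");cv2.imwrite(f"pics/{n}.png",c["image"]);np.savez(f"{n}.npz",**c,tool_pos=s["tool_pos"],tcp_rot=s["tcp_rot"]);return c,s
E
python3 - <<'E'
from h import *
from cell import manip,cams
np.set_printoptions(precision=4,suppress=True)
yaw=-.016; g=np.array([.4575,-.2752,.012]); rv=tool_rot(yaw).as_rotvec()
manip.move_linear(tcp_for_grip(g+[0,0,.06],yaw),rate=.25,rot=rv)
manip.move_linear(tcp_for_grip(g,yaw),rate=.08,rot=rv)
s=manip.state();print(s["clock"],s["tool_pos"],s["contact_force"])
manip.set_gripper(.048,30); manip.dwell(.2)
s=manip.state();print(s["clock"],s["gripper_width"],s["contact_force"])
manip.move_linear(tcp_for_grip(g+[0,0,.08],yaw),rate=.12)
s=manip.state();print(s["clock"],s["gripper_width"],s["contact_force"],s["moment"])
c,s=save("w2")
E
```

```text
3.675 [ 0.4577 -0.2753  0.0024] [ 0.7831  0.3397 -0.4026]
4.6083 0.04809468637944683 [ 0.0483 -0.5491  1.2964]
5.425 0.048332228118482194 [-0.3293 -0.7822 -1.5772] [0.0092 0.0294 0.0054]
```

View pics/w2.png

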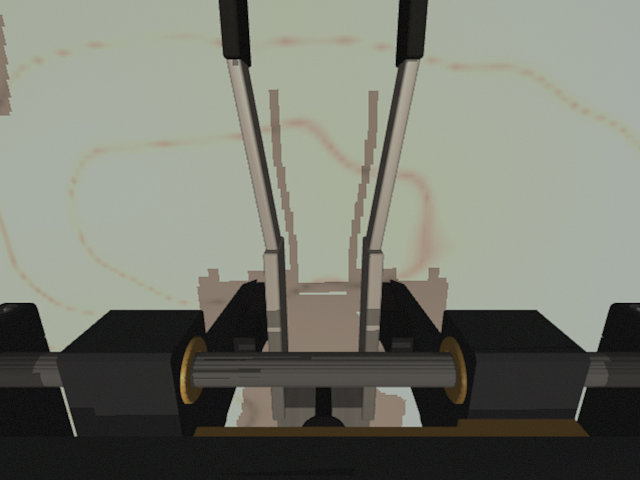

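```bash
cat >> h.py <<'E'
def tongs_pts(c):
    "points in nominal tongs frame (grip point origin) from wrist depth"
    z=c["z_map"]; K=c["intrinsics"]; v,u=np.mgrid[0:480,0:640]
    p=np.stack([(u-K[0,2])/K[0,0]*z,(v-K[1,2])/K[1,1]*z,z],-1)
    T=c["T_tool_cam"]; p=p@T[:3,:3].T+T[:3,3]
    t=np.stack([-p[...,2],-p[...,1],-p[...,0]],-1)+[0,0,GZ]; t[z==0]=np.nan; return t
E
cat > chk.py <<'E'
from h import *
import sys
np.set_printoptions(precision=4,suppress=True)
c=dict(np.load(sys.argv[1]+".npz")); t=tongs_pts(c); v=c["image"].max(2)
q=t[(abs(t[...,2])<.03)&(t[...,0]>.02)&(abs(t[...,1])<.05)]
for a in np.arange(.02,.14,.01):
    m=q[(q[:,0]>a)&(q[:,0]<a+.01)]
    if len(m):
        L=m[m[:,1]>0];Rr=m[m[:,1]<0]
        print(round(a,3),len(L),len(Rr),"y in/out L",np.percentile(L[:,1],[3,97]),"R",np.percentile(Rr[:,1],[3,97]),"z",np.percentile(L[:,2],[50,95]),np.percentile(Rr[:,2],[50,95]))
E
python3 chk.py w2
```

```text
0.02 481 487 y in/out L [0.0192 0.0249] R [-0.0224 -0.0167] z [0.0119 0.0131] [0.0119 0.0131]
0.03 508 498 y in/out L [0.0194 0.0251] R [-0.0225 -0.0169] z [0.0071 0.0124] [0.0072 0.0123]
0.04 426 427 y in/out L [0.0213 0.0266] R [-0.024  -0.0187] z [0.0068 0.0081] [0.0068 0.0081]
0.05 460 453 y in/out L [0.0227 0.0281] R [-0.0255 -0.0202] z [0.0067 0.008 ] [0.0068 0.008 ]
0.06 494 495 y in/out L [0.0242 0.0296] R [-0.027  -0.0216] z [0.0068 0.008 ] [0.0067 0.0079]
0.07 529 528 y in/out L [0.0256 0.031 ] R [-0.0284 -0.023 ] z [0.0068 0.0081] [0.0067 0.0081]
0.08 566 560 y in/out L [0.0271 0.0325] R [-0.0299 -0.0244] z [0.0068 0.0081] [0.0067 0.0082]
0.09 613 611 y in/out L [0.0285 0.0339] R [-0.0313 -0.0258] z [0.0067 0.0081] [0.0066 0.0082]
0.1 890 892 y in/out L [0.0294 0.035 ] R [-0.0323 -0.0267] z [0.009 0.011] [0.009 0.011]
0.11 909 914 y in/out L [0.0293 0.0351] R [-0.0324 -0.0266] z [0.0094 0.0111] [0.0094 0.0111]
0.12 74 78 y in/out L [0.0293 0.0298] R [-0.0271 -0.0266] z [-0.0041  0.0044] [-0.0036  0.0036]
```

```bash
python3 - <<'E'
from h import *
from cell import manip,cams,inverse_kinematics
np.set_printoptions(precision=4,suppress=True)
d=np.deg2rad(42); J=np.array([.6255,.0225,.076])
for h in (0,.15):
    print(inverse_kinematics(tcp_for_jaw(J+[0,0,h],0,d),tool_rot(0,d).as_rotvec()))
D=np.array([.432,.289,.062])
for yaw in (0,.3,.58,.8): print(yaw,[inverse_kinematics(tcp_for_jaw(D+[0,0,h],yaw,d),tool_rot(yaw,d).as_rotvec()) for h in(0,.15)])
s=manip.state()
manip.move_linear(s["tool_pos"]+[0,0,.17],rate=.2)
manip.move_linear(tcp_for_jaw(J+[-.03,0,.14],0,d),rate=.15,rot=tool_rot(0,d).as_rotvec())
manip.dwell(.2)
s=manip.state();print(s["clock"],s["tool_pos"],s["gripper_width"])
c,s=save("w3")
w=wcloud(c,s);z=w[...,2]
m=(np.hypot(w[...,0]-.6255,w[...,1]-.0225)<.04)&(z>.089)&(z<.1)
q=w[m];print("lid",len(q),q.mean(0),(np.percentile(q,1,axis=0)+np.percentile(q,99,axis=0))/2,q.max(0)-q.min(0))
m=(np.hypot(w[...,0]-.6255,w[...,1]-.0225)<.1)&(z>.112)&(z<.122);q=w[m];print("rim",len(q),circ(q[:,:2]))
E
python3 chk.py w3 | tail -5
```

```text
[-0.0032  0.5581  1.5397 -0.0022  1.7768  1.568 ]
[-0.0032  0.4402  1.4237 -0.0023  2.0108  1.5675]
0 [array([0.4326, 0.3696, 1.8497, 0.2845, 1.6061, 1.9117]), array([0.4326, 0.22  , 1.7385, 0.2967, 1.8561, 1.9872])]
0.3 [array([0.4922, 0.392 , 1.8179, 0.1286, 1.6548, 1.7252]), array([0.4922, 0.2453, 1.7075, 0.1359, 1.9097, 1.7598])]
0.58 [array([ 0.5496,  0.3992,  1.8076, -0.0205,  1.6676,  1.5462]), array([ 0.5496,  0.2534,  1.6974, -0.0217,  1.9235,  1.5407])]
0.8 [array([ 0.5945,  0.3954,  1.8131, -0.1375,  1.6548,  1.4055]), array([ 0.5945,  0.2491,  1.7028, -0.1453,  1.9088,  1.3686])]
8.8333 [0.5021 0.0221 0.2875] 0.04811867003017813
0.08 579 576 y in/out L [0.027  0.0324] R [-0.03   -0.0246] z [0.0073 0.0086] [0.0074 0.0086]
0.09 608 616 y in/out L [0.0285 0.0339] R [-0.0315 -0.026 ] z [0.0072 0.0086] [0.0073 0.0087]
0.1 909 893 y in/out L [0.0292 0.0349] R [-0.0324 -0.0268] z [0.0096 0.0116] [0.0097 0.0116]
0.11 875 889 y in/out L [0.0292 0.035 ] R [-0.0324 -0.0267] z [0.01   0.0117] [0.01   0.0116]
0.12 59 59 y in/out L [0.0292 0.0297] R [-0.0272 -0.0267] z [-0.0038  0.0036] [-0.004   0.0027]<stdin>:17: RuntimeWarning: Mean of empty slice.
  ret = um.true_divide(
Traceback (most recent call last):
IndexError: index -1 is out of bounds for axis 0 with size 0
```

View pics/w3.png

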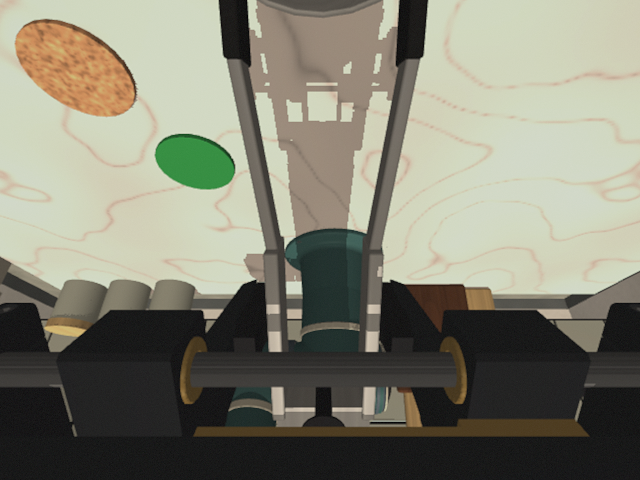

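Run:
```python
from h import *
from cell import manip,cams
np.set_printoptions(precision=4,suppress=True)
s=manip.state();d=np.deg2rad(42);M=Rt(0,d)
g=s["tool_pos"]-M.apply([0,0,GZ])
for n in("scene","top"):
    c=cams.capture(n);cv2.imwrite(f"pics/{n}3.png",c["image"]);w=cloud(c)
    t=M.inv().apply((w-g).reshape(-1,3)).reshape(w.shape)
    m=(t[...,0]>.1)&(t[...,0]<.14)&(abs(t[...,1])<.05)&(abs(t[...,2])<.03);q=t[m]
    print(n,len(q))
    if len(q):
        print(np.percentile(q,[2,98],axis=0)); 
        for k in(q[q[:,1]>0],q[q[:,1]<0]):
            if len(k):print(len(k),np.percentile(k,[2,98],axis=0))
    z=w[...,2];dd=np.hypot(w[...,0]-.6255,w[...,1]-.0225)
    j=w[(dd<.04)&(z>.085)&(z<.105)];
    if len(j):print("lid",len(j),j.mean(0),circ(j[:,:2]))
```

```text
scene 199
[[ 0.1009 -0.0327 -0.0079]
 [ 0.1319  0.0354  0.0123]]
99 [[ 0.1016  0.0283 -0.0079]
 [ 0.1319  0.0355  0.0119]]
100 [[ 0.1009 -0.0331 -0.0079]
 [ 0.1319 -0.0266  0.0126]]
lid 250 [0.6283 0.0239 0.0925] (np.float64(0.6279703658971544), np.float64(0.02322806834897012), np.float64(0.015245020905110275))
top 0
```

View pics/scene3.png

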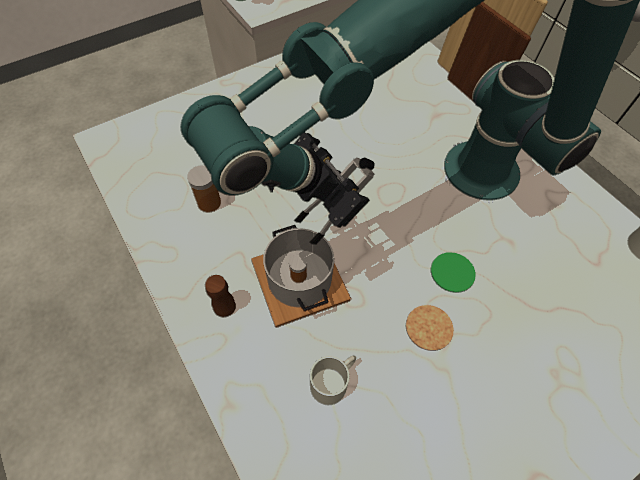

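View pics/top3.png

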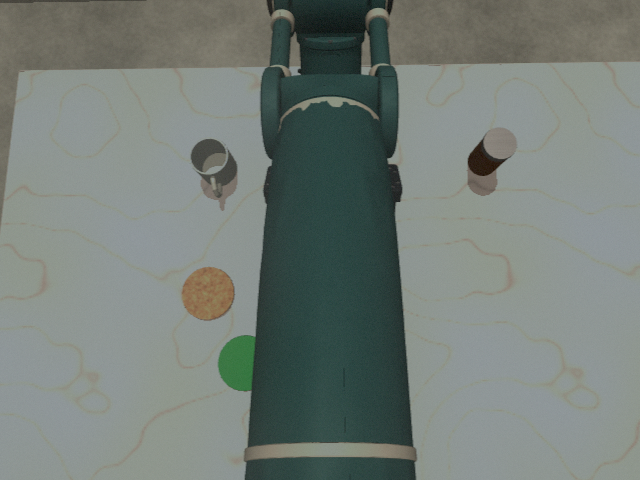

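The scene view shows the tongs dipped in front of the pan, jaws at about (308,228), with the jar at (298,270) clear inside. In this camera the jaws sit where my model puts them, and the jar reads (0.628, 0.0235). The top view is blocked by the arm.

Run:
```python
from h import *
from cell import manip,cams
np.set_printoptions(precision=4,suppress=True)
d=np.deg2rad(42); J=np.array([.627,.0225,.076])
manip.move_linear(tcp_for_jaw(J+[0,0,.14],0,d),rate=.1)
manip.move_linear(tcp_for_jaw(J+[0,0,.03],0,d),rate=.1)
s=manip.state();print(s["clock"],s["contact_force"],s["gripper_width"])
manip.move_linear(tcp_for_jaw(J,0,d),rate=.05)
s=manip.state();print(s["clock"],s["tool_pos"],s["contact_force"],s["gripper_width"])
c=cams.capture("scene");cv2.imwrite("pics/scene4.png",cv2.resize(c["image"][120:340,200:420],None,fx=2.7,fy=2.7))
w=cloud(c);M=Rt(0,d);g=s["tool_pos"]-M.apply([0,0,GZ]);t=M.inv().apply((w-g).reshape(-1,3)).reshape(w.shape)
z=w[...,2];dd=np.hypot(w[...,0]-.627,w[...,1]-.0225);j=w[(dd<.023)&(z>.085)&(z<.105)]
if len(j):print("lid",len(j),j.mean(0),j.min(0),j.max(0))
```

```text
10.7 [ 0.727  -0.1694 -1.4624] 0.04779508175551572
11.45 [0.5337 0.0225 0.1472] [ 0.3054  0.3856 -0.9789] 0.04813180738411773
lid 250 [0.6283 0.0238 0.0926] [0.6068 0.0004 0.0851] [0.6483 0.0436 0.0983]
```

View pics/scene4.png

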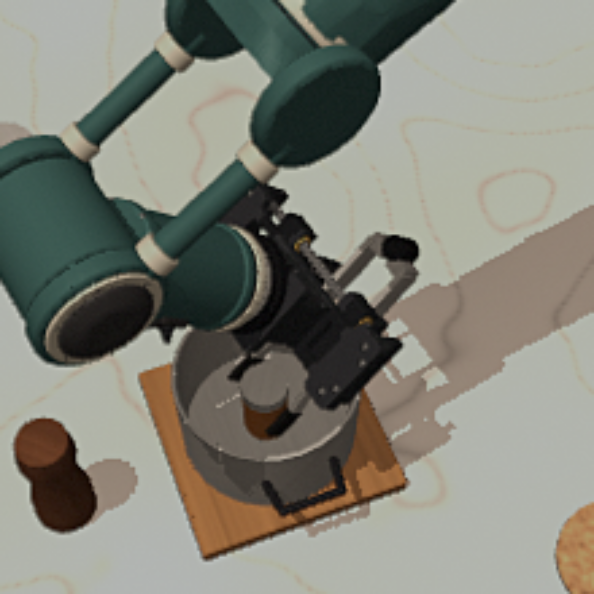

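The pads flank the jar's lid at about (240,370) and (285,425) in the crop, with no contact force. I'll squeeze and lift.

```bash
python3 - <<'E'
from h import *
from cell import manip,cams
np.set_printoptions(precision=4,suppress=True)
d=np.deg2rad(42); J=np.array([.627,.0225,.076])
manip.set_gripper(.039,40); manip.dwell(.3)
s=manip.state();print(s["clock"],s["contact_force"],s["gripper_width"])
manip.move_linear(tcp_for_jaw(J+[0,0,.015],0,d),rate=.04)
s=manip.state();print(s["clock"],s["contact_force"],s["gripper_width"])
manip.move_linear(tcp_for_jaw(J+[0,0,.15],0,d),rate=.1)
manip.dwell(.2)
s=manip.state();print(s["clock"],s["contact_force"],s["gripper_width"],s["moment"])
c,s=save("w5")
c=cams.capture("scene");cv2.imwrite("pics/scene5.png",cv2.resize(c["image"][120:340,200:420],None,fx=2.7,fy=2.7))
np.savez("scene5.npz",**c)
E
python3 chk.py w5|tail -5
```

```text
12.05 [ 0.6213 -0.2472  0.1897] 0.042947334230082526
12.575 [-0.5114  0.5962 -2.0936] 0.04295160311003275
14.275 [ 0.6452 -0.2162 -1.6097] 0.04288831228218057 [-0.0438 -0.4766  0.0721]
0.08 574 551 y in/out L [0.0025 0.0265] R [-0.0241 -0.0025] z [0.0065 0.008 ] [0.0066 0.0079]
0.09 2081 1878 y in/out L [0.0007 0.0269] R [-0.0246 -0.0005] z [0.0055 0.0082] [0.0057 0.0082]
0.1 3310 2996 y in/out L [0.0007 0.0274] R [-0.0252 -0.0007] z [0.012  0.0168] [0.0118 0.0169]
0.11 2179 2002 y in/out L [0.0007 0.0275] R [-0.0252 -0.0008] z [0.0183 0.0215] [0.0181 0.0216]
0.12 19 19 y in/out L [0.022  0.0224] R [-0.0199 -0.0195] z [-0.0003  0.0036] [-0.0007  0.0035]
```

View pics/scene5.png

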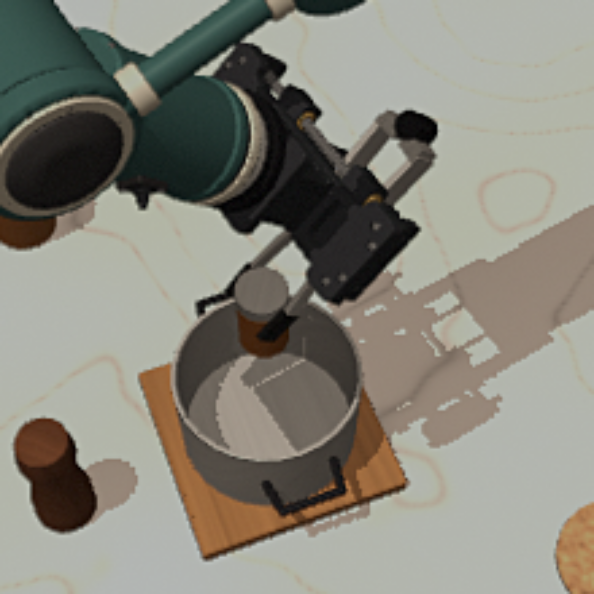

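View pics/w5.png

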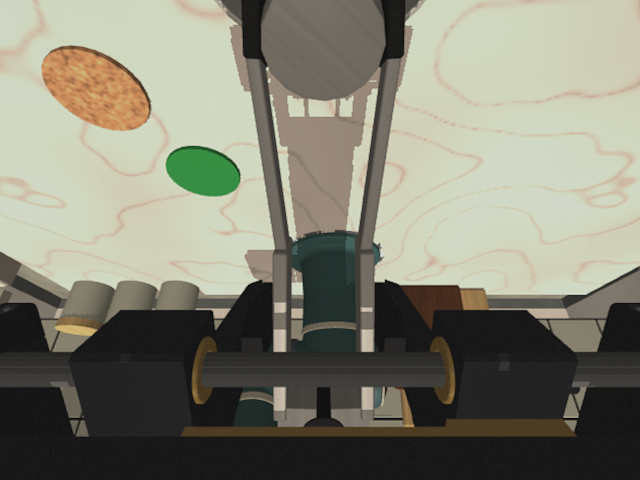

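The jar is lifted and hangs upright between the jaws; its lid is at (262,290) in the crop, above the rim. Next I'll check its tilt and height, then carry it.

```bash
cat > lid.py <<'E'
from h import *
import sys
np.set_printoptions(precision=4,suppress=True)
def lid(n):
    c=dict(np.load(n+".npz")); w=wcloud(c,c); t=tongs_pts(c)
    m=(abs(t[...,1]-.0012)<.018)&(t[...,0]>.085)&(t[...,0]<.14)&(t[...,2]>-.03)&(t[...,2]<.06)
    q=w[m]; q=q[q[:,2]>np.percentile(q[:,2],50)-.006]
    for _ in range(4):
        C=q.mean(0); n_=np.linalg.svd(q-C,full_matrices=False)[2][2]; n_*=np.sign(n_[2]); r=(q-C)@n_; q=q[abs(r)<.0025]
    return C,n_,np.rad2deg(np.arccos(n_[2])),len(q)
if __name__=="__main__": print(lid(sys.argv[1]))
E
python3 lid.py w5
python3 - <<'E'
from h import *
c=dict(np.load("scene5.npz"));w=cloud(c)
dd=np.hypot(w[...,0]-.627,w[...,1]-.0225);z=w[...,2];q=w[(dd<.03)&(z>.232)&(z<.262)];print(len(q),q.mean(0),q.min(0),q.max(0))
C=q.mean(0);n=np.linalg.svd(q-C)[2][2];print(n)
E
```

```text
(array([0.6257, 0.0237, 0.2429]), array([0.0078, 0.0022, 1.    ]), np.float64(0.4664900404669511), 10007)
417 [0.62534882 0.02445889 0.24088382] [ 0.60509721 -0.00604322  0.23240756] [0.64721749 0.05143329 0.25264262]
[-0.08482584 -0.04645657 -0.99531219]
```

```bash
python3 - <<'E'
from h import *
from cell import manip,cams
np.set_printoptions(precision=4,suppress=True)
d=np.deg2rad(42); D=np.array([.431,.289,.062]);yaw=.58
manip.move_linear(tcp_for_jaw([.54,.16,.226],.3,d),rate=.12,rot=tool_rot(.3,d).as_rotvec())
manip.move_linear(tcp_for_jaw(D+[0,0,.16],yaw,d),rate=.12,rot=tool_rot(yaw,d).as_rotvec())
manip.move_linear(tcp_for_jaw(D+[0,0,.02],yaw,d),rate=.1)
manip.dwell(.2)
s=manip.state();print(s["clock"],s["contact_force"],s["gripper_width"])
c,s=save("w6")
c=cams.capture("scene");cv2.imwrite("pics/scene6.png",cv2.resize(c["image"][200:400,320:540],None,fx=2.7,fy=2.7))
np.savez("scene6.npz",**c)
w=cloud(c);z=w[...,2];hsv=cv2.cvtColor(c["image"],cv2.COLOR_BGR2HSV)
m=(abs(w[...,0]-.432)<.065)&(abs(w[...,1]-.289)<.065)&(z>.085)&(z<.115)
q=w[m];print(len(q),np.percentile(q,[2,50,98],axis=0) if len(q) else 0)
E
python3 lid.py w6
```

```text
18.775 [ 0.5666 -0.1326 -2.4169] 0.04280783414619092
0 0
(array([0.4302, 0.2897, 0.1   ]), array([0.0053, 0.0054, 1.    ]), np.float64(0.4314885047890598), 10002)
```

View pics/scene6.png

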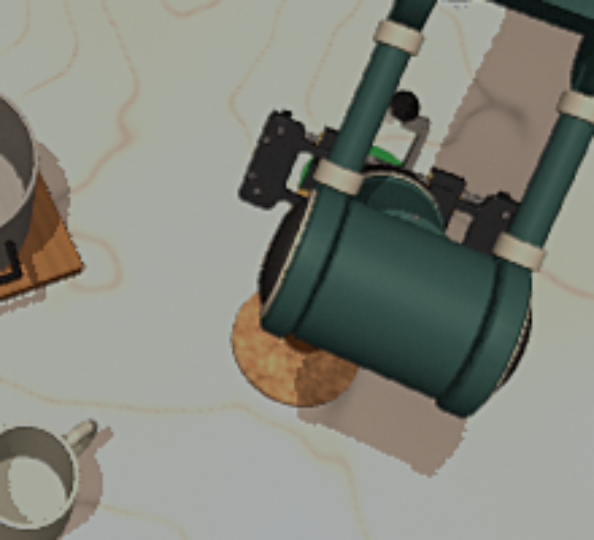

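View pics/w6.png

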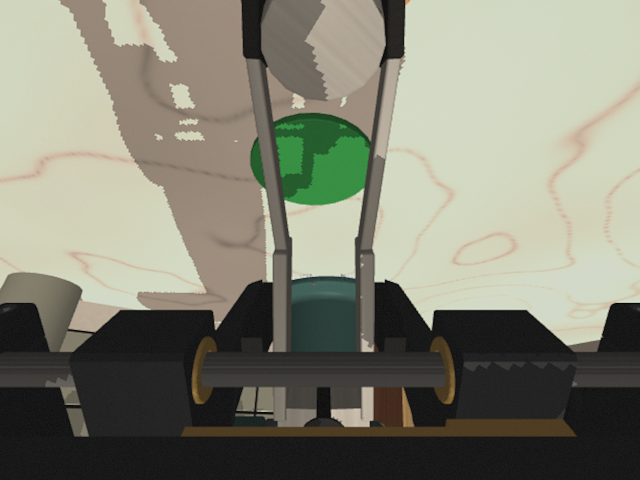

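The jar's foot is about 20 mm above the mat and centred over it: the lid reads (0.430, 0.290). I'll lower it slowly until I feel contact.

```bash
python3 - <<'E'
from h import *
from cell import manip,cams
np.set_printoptions(precision=4,suppress=True)
d=np.deg2rad(42); D=np.array([.431,.289,.062]);yaw=.58
manip.move_linear(tcp_for_jaw(D+[0,0,.005],yaw,d),rate=.05)
manip.dwell(.2)
f0=np.mean([ (manip.dwell(.03),manip.state()["contact_force"][2])[1] for _ in range(5)])
print("f0",f0)
for h in np.arange(.004,-.0045,-.001):
    manip.move_linear(tcp_for_jaw(D+[0,0,h],yaw,d),rate=.03)
    f=np.mean([ (manip.dwell(.02),manip.state()["contact_force"][2])[1] for _ in range(5)])
    print(round(h,4),f,manip.state()["tool_pos"][2]-tcp_for_jaw(D+[0,0,h],yaw,d)[2])
    if f-f0>3: break
s=manip.state();print(s["clock"],s["gripper_width"])
c,s=save("w7")
E
python3 lid.py w7
```

```text
f0 -1.7988932923902454
0.004 -2.1445001143947993 -2.5918010579939477e-06
0.003 -2.2332366062024507 -3.573343586990574e-05
0.002 -2.1308341314890935 -2.661344551374567e-05
0.001 -2.4690604893792 -1.3976868898285533e-05
0.0 1.194989656807722 0.0003502306494634899
-0.001 4.080487949659461 0.0003763160150216105
21.6917 0.04290675242189252
(array([0.431 , 0.2902, 0.081 ]), array([0.0247, 0.0175, 0.9995]), np.float64(1.731966969523002), 10204)
```

```bash
python3 - <<'E'
from h import *
from cell import manip,cams
np.set_printoptions(precision=4,suppress=True)
d=np.deg2rad(42); D=np.array([.431,.289,.062]);yaw=.58
manip.move_linear(tcp_for_jaw(D+[0,0,0],yaw,d),rate=.03)
manip.dwell(.2); print(manip.state()["contact_force"])
manip.set_gripper(.046,30); manip.set_gripper(.0495,30); manip.dwell(.3)
s=manip.state();print(s["clock"],s["gripper_width"],s["contact_force"])
save("w8")
E
python3 lid.py w8; python3 chk.py w8|tail -6
```

```text
[-0.9283 -0.5713  1.3124]
23.0167 0.049811326680889265 [ 0.8286 -0.6081 -0.4657]
(array([0.4301, 0.2896, 0.0805]), array([-0.0003,  0.0006,  1.    ]), np.float64(0.03982455781070799), 10231)
0.07 533 537 y in/out L [0.0263 0.0317] R [-0.0307 -0.0253] z [0.0076 0.0089] [0.0077 0.0089]
0.08 648 638 y in/out L [0.002  0.0334] R [-0.0322 -0.0016] z [0.0074 0.009 ] [0.0074 0.0089]
0.09 2149 2057 y in/out L [0.0007 0.0343] R [-0.0331 -0.0007] z [0.0067 0.0095] [0.0067 0.0095]
0.1 3520 3312 y in/out L [0.0007 0.0353] R [-0.0341 -0.0009] z [0.0128 0.0182] [0.0127 0.0182]
0.11 2415 2325 y in/out L [0.0007 0.0358] R [-0.0346 -0.0009] z [0.0191 0.0229] [0.019  0.0229]
0.12 73 76 y in/out L [0.0306 0.0312] R [-0.0299 -0.0294] z [-0.0027  0.0045] [-0.0031  0.0048]
```

View pics/w8.png

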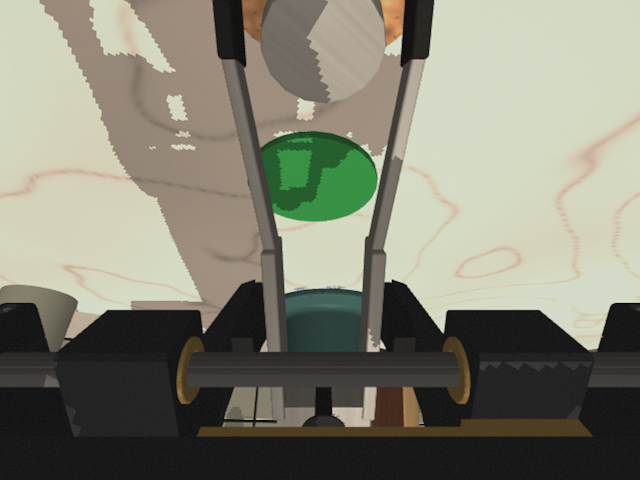

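```bash
python3 - <<'E'
from h import *
from cell import manip,cams
np.set_printoptions(precision=4,suppress=True)
d=np.deg2rad(42); D=np.array([.431,.289,.062]);yaw=.58
manip.move_linear(tcp_for_jaw(D+[0,0,.06],yaw,d),rate=.05)
manip.move_linear(tcp_for_jaw(D+[0,0,.17],yaw,d),rate=.12)
manip.set_gripper(.048,30)
s=manip.state();print(s["clock"],s["gripper_width"],s["contact_force"])
manip.move_linear(tcp_for_grip([.42,.0,.30],.1,.35),rate=.15,rot=tool_rot(.1,.35).as_rotvec())
c=cams.capture("top");cv2.imwrite("pics/top9.png",c["image"]);np.savez("top9.npz",**c)
g=np.array([.45,-.28,.012])
manip.move_linear(tcp_for_grip(g+[0,0,.15],0,0),rate=.15,rot=tool_rot(0,0).as_rotvec())
manip.move_linear(tcp_for_grip(g+[0,0,.03],0,0),rate=.12)
manip.dwell(.2)
s=manip.state();print(s["clock"],s["gripper_width"],s["contact_force"],s["tool_pos"])
save("w9")
c=cams.capture("scene");cv2.imwrite("pics/scene9.png",c["image"]);np.savez("scene9.npz",**c)
c=cams.capture("top");cv2.imwrite("pics/top9.png",c["image"])
E
python3 chk.py w9
```

```text
25.7083 0.04779586803371356 [ 0.6045  0.8758 -0.6002]
31.15 0.04808087875581601 [-0.5997 -0.0392  0.0051] [ 0.4506 -0.2804  0.0334]
0.02 474 484 y in/out L [0.0192 0.0249] R [-0.0225 -0.0167] z [0.0118 0.0131] [0.0119 0.0131]
0.03 512 502 y in/out L [0.0193 0.0251] R [-0.0226 -0.0169] z [0.0071 0.0125] [0.0071 0.0124]
0.04 431 433 y in/out L [0.0213 0.0267] R [-0.0242 -0.0187] z [0.0069 0.0081] [0.0068 0.008 ]
0.05 456 459 y in/out L [0.0227 0.0281] R [-0.0256 -0.0202] z [0.0068 0.0082] [0.0068 0.0081]
0.06 495 496 y in/out L [0.0241 0.0296] R [-0.027  -0.0216] z [0.0068 0.0081] [0.0068 0.008 ]
0.07 529 530 y in/out L [0.0256 0.031 ] R [-0.0284 -0.023 ] z [0.0068 0.0081] [0.0067 0.008 ]
0.08 560 560 y in/out L [0.0271 0.0325] R [-0.0298 -0.0245] z [0.0067 0.0081] [0.0068 0.0081]
0.09 612 614 y in/out L [0.0285 0.034 ] R [-0.0312 -0.0259] z [0.0068 0.008 ] [0.0068 0.0081]
0.1 897 891 y in/out L [0.0293 0.035 ] R [-0.0323 -0.0267] z [0.0091 0.0109] [0.009 0.011]
0.11 915 915 y in/out L [0.0293 0.035 ] R [-0.0324 -0.0267] z [0.0095 0.011 ] [0.0094 0.011 ]
0.12 73 73 y in/out L [0.0293 0.0299] R [-0.0271 -0.0266] z [-0.0033  0.0027] [-0.0037  0.0031]
```

View pics/scene9.png

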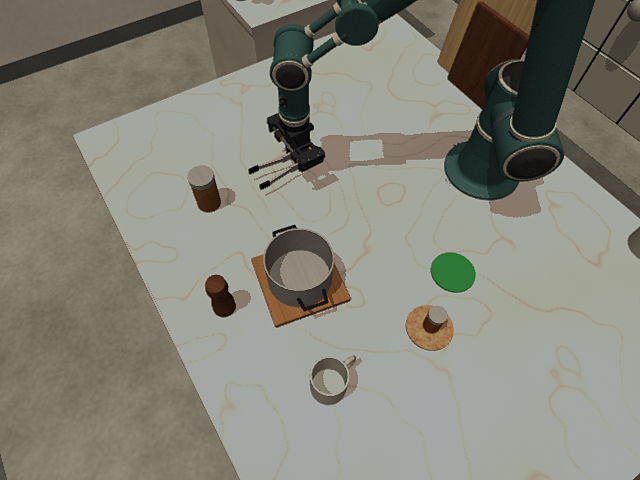

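The jar stands upright on the cork mat at (434,320), and the bystanders haven't moved. The tongs are level at (285,165) over bare counter, so I'll set them down and let go.

Run:
```python
from h import *
from cell import manip,cams
np.set_printoptions(precision=4,suppress=True)
g=np.array([.45,-.28,.012])
manip.move_linear(tcp_for_grip(g+[0,0,.006],0,0),rate=.06)
manip.dwell(.2)
ff=lambda:np.mean([(manip.dwell(.02),manip.state()["contact_force"][2])[1] for _ in range(5)])
f0=ff()
for h in (.003,.002,.001,0.,-.0007):
    manip.move_linear(tcp_for_grip(g+[0,0,h],0,0),rate=.03); f=ff(); print(h,f-f0)
    if f-f0>2.5: break
manip.set_gripper(.054,20); manip.dwell(.2); manip.set_gripper(.088); manip.dwell(.2)
s=manip.state();print(s["clock"],s["gripper_width"],s["contact_force"])
manip.move_linear(s["tool_pos"]+[0,0,.12],rate=.1)
manip.move_linear(manip.state()["tool_pos"]+[-.0,-.12,.13],rate=.25)
s=manip.state();print(s["clock"])
for n in("scene","top"):
    c=cams.capture(n);cv2.imwrite(f"pics/{n}10.png",c["image"])
    w=cloud(c);z=w[...,2];o=cloud(dict(np.load(n+"0.npz")))
    q=w[(abs(w[...,0]-.431)<.045)&(abs(w[...,1]-.289)<.045)&(z>.07)&(z<.09)];print(n,"lid",len(q),q.mean(0))
    t=w[(w[...,0]>.36)&(w[...,0]<.605)&(w[...,1]<-.225)&(w[...,1]>-.335)&(z>.008)&(z<.06)];print("tongs",np.percentile(t,[1,99],axis=0) if len(t) else 0)
    for nm,(x,y) in dict(mug=(.7,.275),mill=(.81,-.01),big=(.7,-.3)).items():
        for a in(o,w):
            m=(np.hypot(a[...,0]-x,a[...,1]-y)<.09)&(a[...,2]>.03);print(nm,m.sum(),a[m].mean(0))
```

```text
0.003 -0.6951660822433678
0.002 -0.232352669994776
0.001 -0.25490605751121986
0.0 0.7805765133409792
-0.0007 6.542593685517948
35.1583 0.08810418659993056 [ 0.7122  0.7615 -0.1056]
37.3667
scene lid 289 [0.4321 0.2882 0.0786]
tongs [[ 0.3866 -0.3168  0.0081]
 [ 0.5821 -0.2397  0.0256]]
mug 832 [0.6991 0.2736 0.0684]
mug 825 [0.6992 0.2737 0.0686]
mill 765 [0.8148 0.0005 0.097 ]
mill 761 [0.8148 0.0005 0.097 ]
big 950 [ 0.7168 -0.2907  0.0946]
big 952 [ 0.7167 -0.2905  0.0944]
top lid 379 [0.427  0.2863 0.0793]
tongs [[ 0.3812 -0.3179  0.0085]
 [ 0.5783 -0.2405  0.0266]]
mug 1124 [0.6973 0.2736 0.0669]
mug 1121 [0.6972 0.2736 0.067 ]
mill 871 [ 0.8001 -0.0097  0.0987]
mill 865 [ 0.8001 -0.0096  0.099 ]
big 1390 [ 0.7029 -0.2972  0.1016]
big 1387 [ 0.7029 -0.2972  0.102 ]
```

View pics/scene10.png

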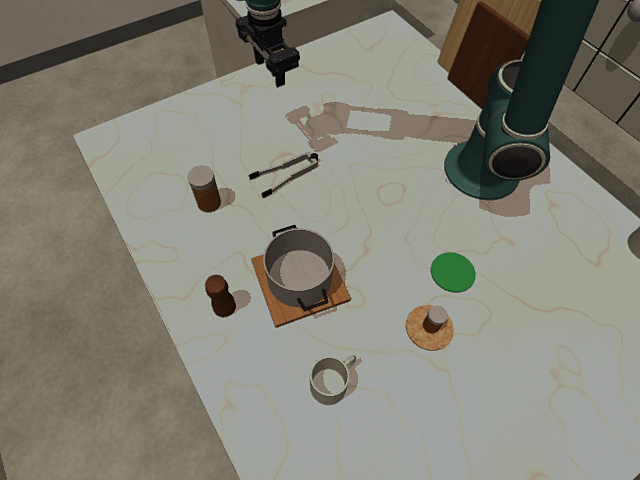

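View pics/top10.png

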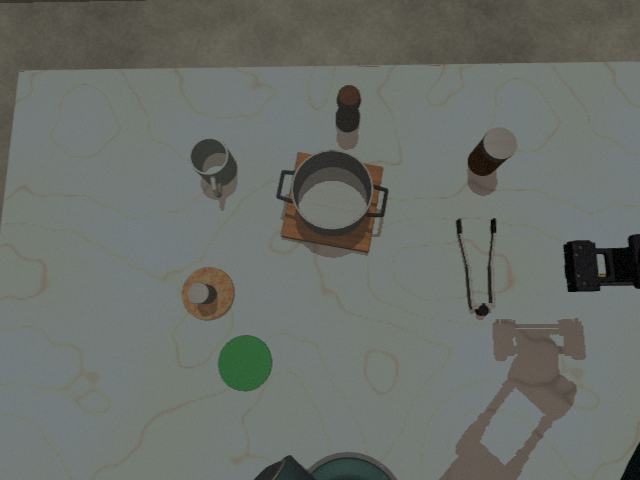

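Both views show the jar upright on the cork mat, at (203,293) in the top view and (434,320) in the scene view. The tongs lie flat and free on bare counter, and the bystanders are where they were.

Run:
```python
from cell import manip,order
order.close_job(); print(manip.state()["clock"])
```

```text
the job is handed in; nothing more can be done
the job is handed in; nothing more can be done
```

The job is done and handed in at about 37.5 s of the 67 s allowed. I gripped the tongs at 48 mm, dipped them 42° over the rim and squeezed the jar at 40 N. I then lifted it clear, set it on the cork mat and opened the tongs only once it stood there. The tongs now lie flat on bare counter with the gripper clear of them.

Last checks:
- **Jar:** it stood 0.04° off vertical right after I opened the tongs. Afterwards it read about (0.430, 0.287–0.290), within 5 mm of the mat centre.
- **Tongs:** they lie flat, with the top at about 26 mm, roughly at their original spot.
- **Bystanders:** the mug, big jar and pepper mill read within 0.3 mm of where they started.
- **Forces:** the jar touched down with about 6 N and the tongs with 6.5 N. The readings I took stayed far below the limits, and I saw no contact between the gripper or arm and the jar.

**Disagreements:**
- The two fixed cameras differ by about 4–5 mm in x. I used values between them, leaning on the scene camera, which matched the arm.
- While pressed against the mat, the jar tilted 1.7° for a moment. I raised it 1 mm before opening the tongs, and it then stood straight.

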